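# Park the sprung grinding carriage on its stop pin

### The job

One of the grinder's two sprung carriages carries the brass block: push that carriage's yellow plate towards its wheel with the fingertips until the red stop pin has dipped and snapped up again behind the carriage's tooth, then let go and draw clear, so that the carriage springs back and stays latched on the pin about half-way along its travel. Nothing is to be gripped or lifted: press on the front of the yellow plate only, without touching the blocks or reaching behind the plate. Leave the other carriage, with the grey block, at home, and leave everything else on the bench where it is.

Things in the scene. Friction and masses are not known exactly. Their poses are not given: they have to be found in the camera images.
- grinder: Green twin-wheel grinder, bolted down. Origin at bench level midway between the carriages' tracks (a at machine x = -75 mm, b at +75 mm). Its y axis points from the yellow plates to the white wheels: the push direction. Base plate 300 mm wide (x), y = -90 to +280 mm, 12 mm thick; wheels and green housing, up to 190 mm high, from y = +102 mm on.
- carriage_a (a joint): Travel (m) of the sprung carriage at machine x = -75 mm, along machine +y. 0 = home, 0.060 = end stop. A spring pushes it home (3 N at 0, 8 N at 0.060; about 1 N more while the pin is pressed). Its tooth presses the red pin down on the way in; the pin snaps up behind it at about 0.034. Let go beyond that, it springs back and latches at about 0.030; let go before, it returns to 0.
- carriage_b (a joint): Travel (m) of the sprung carriage at machine x = +75 mm, along machine +y. 0 = home, 0.060 = end stop. A spring pushes it home (3 N at 0, 8 N at 0.060; about 1 N more while the pin is pressed). Its tooth presses the red pin down on the way in; the pin snaps up behind it at about 0.034. Let go beyond that, it springs back and latches at about 0.030; let go before, it returns to 0.
- plate_a (a point): Centre of the pushing face of carriage_a's upright yellow plate: 88 mm wide (machine x), 9 mm thick, from 40 to 105 mm above the bench. This point is 72 mm above the bench and moves with the carriage; the face looks along machine -y, with free space before it; keep fingers off the plate's back. The block's near side is 24 to 32 mm behind the face.
- plate_b (a point): Centre of the pushing face of carriage_b's upright yellow plate: 88 mm wide (machine x), 9 mm thick, from 40 to 105 mm above the bench. This point is 72 mm above the bench and moves with the carriage; the face looks along machine -y, with free space before it; keep fingers off the plate's back. The block's near side is 24 to 32 mm behind the face.
- pocket_a (a point): Centre of the inner floor of carriage_a's open pocket (48 x 56 mm, walls 14 mm high), 32 mm above the bench, 52 mm behind the plate's pushing face; moves with the carriage.
- pocket_b (a point): The same for carriage_b.
- pin_a (a joint): Red hinged stop pin beside carriage_a, on its machine +x side, 30 mm long, 10 mm thick, leaning 40 degrees up towards the wheel. Angle (rad) pressed down: 0 = up (carriage home or latched), about 0.33 while the carriage's tooth passes over it. Worked by the carriage only.
- pin_b (a joint): Red hinged stop pin beside carriage_b, on its machine +x side, 30 mm long, 10 mm thick, leaning 40 degrees up towards the wheel. Angle (rad) pressed down: 0 = up (carriage home or latched), about 0.33 while the carriage's tooth passes over it. Worked by the carriage only.
- brass_mid (a point): Half-way up (20 mm) the brass work block, 40 x 48 x 40 mm with an 18 mm steel stud on top (10 mm high), about 0.25 kg, lying loose in the pocket of one carriage; which one varies. Its top is 82 mm above the bench.
- grey_mid (a point): The same point of the grey plastic block of the same size (black stud), in the other carriage's pocket.
- wood_block: Beech block 110 x 70 x 45 mm. A bystander, not to be disturbed; origin at its underside's centre.
- jar: Amber glass jar, 64 mm across, 70 mm high. A bystander, not to be disturbed; origin at its underside's centre.
- cup: Blue ceramic cup, 72 mm across, 75 mm high. A bystander, not to be disturbed; origin at its underside's centre.
- brush: Bench brush lying on the bench, about 200 mm long. A bystander, not to be disturbed; origin at its underside's centre.
- oil_can: Aluminium can, 66 mm across, 170 mm high. A bystander, not to be disturbed; origin at its underside's centre.
- screwdriver: Screwdriver lying on the bench to the right of the machine, about 200 mm long. A bystander, not to be disturbed; origin at its underside's centre.
Not all that is in view belongs to the job. What is meant by the part that bears grey_mid is not blue, and is the smaller of those in its own colour. Of the things shaped like the part that bears brass_mid, the brass one is meant.

How it is judged:
On the way:
1. the carriage with the brass block is pushed in past its stop pin (((horizontal distance between brass_mid and pocket_a below 0.015 m and value of joint carriage_a above 0.032 m) or (horizontal distance between brass_mid and pocket_b below 0.015 m and value of joint carriage_b above 0.032 m))).
At the end, for the whole second after the job is handed in: The carriage with the brass block stands still, latched on its stop pin 26 to 33.5 mm from home with the pin up; the other carriage is home (within 4 mm); each block is still in its own pocket (within 15 mm of its centre) (((horizontal distance between brass_mid and pocket_a below 0.015 m and value of joint carriage_a between 0.026 and 0.0335 m and value of joint pin_a below 0.12 rad and velocity of joint carriage_a between -0.01 and 0.01 m/s and value of joint carriage_b below 0.004 m and horizontal distance between grey_mid and pocket_b below 0.015 m) or (horizontal distance between brass_mid and pocket_b below 0.015 m and value of joint carriage_b between 0.026 and 0.0335 m and value of joint pin_b below 0.12 rad and velocity of joint carriage_b between -0.01 and 0.01 m/s and value of joint carriage_a below 0.004 m and horizontal distance between grey_mid and pocket_a below 0.015 m))); the robot touches nothing.
It fails at once if the fingers or arm touch one of the blocks (over 1 N) (contact force between any of brass_block, grey_block and the fingers above 1 N or contact force between any of brass_block, grey_block and the arm above 1 N).
It fails at once if a block is lifted out of its pocket (over 8 mm) (height (world z) of any of brass_mid, grey_mid above 0.06 m).
It fails at once if the fingers reach behind a yellow plate and pinch it (over 1 N on its back) (contact force between any of carriage_a_c7, carriage_b_c7 and the fingers above 1 N).
It fails at once if the carriage with the grey block is pushed in (over 10 mm) ((horizontal distance between grey_mid and pocket_a below 0.015 m and value of joint carriage_a above 0.01 m) or (horizontal distance between grey_mid and pocket_b below 0.015 m and value of joint carriage_b above 0.01 m)).
It fails at once if something else on the bench is moved (over 20 mm) (distance of any of wood_block, jar, cup, brush, oil_can, screwdriver from where it was at the start of the episode above 0.02 m).
It also fails if it takes over 32 s, if anything falls off the work surface, if the arm or the gripper's body presses on something with over 40 N, if the wrist force passes 120 N, or if a joint passes its speed limit or range.

### The arm

A 7-joint arm with a two-finger parallel gripper is mounted at the origin on the work surface. World frame = base frame: x ahead of the robot, y to its left, z up, the work surface at z = 0. Lengths are in m, angles in rad, forces in N, time in s.
With the tool pointing down it reaches from about 0.425 to 0.875 m from the base axis. Payload 4.7 kg.
Tool frame: the origin (TCP) lies at the very end of the fingers, on their centre line; the grasp point (between the pads) lies 19 mm behind it; z points along the fingers, y is the line along which they close (so a half turn about z gives the same grasp; the last joint's range is limited). The gripper opens to 87 mm and grips with 3 to 60 N. Pads are 19 mm wide; open, the fingers measure 117 mm over their backs; the gripper's body (75 mm by 190 mm) begins 51 mm behind the grasp point.
Start: joints at [-1.116, 0.321, -0.07, 1.45, 0.023, 1.371, -0.057], TCP at [0.277, 0.588, 0.223] pointing down, gripper open.
Joint ranges: [-2.86, 2.86], [-0.3, 2.09], [-1.38, 1.24], [0.06, 2.45], [-1.56, 4.7], [0.09, 2.05], [-2.69, 2.69]. Speed limits (rad/s): [2.57, 2.57, 3.14, 3.14, 3.14, 3.14, 3.14].

### API

Orientations are given as a rotation vector (axis times angle).
In Python, from bench import ctrl, imaging, ticket gives the robot as it stands.
- The arm moves only by the tool jog_arm, never from a script. Its argument "rows" is text: rows parted by semicolons, each of 7 numbers parted by spaces: the shift along the tool's x, y, z in cm, then the turn, a rotation vector about the tool's x, y, z in rad, then the closure, from -1 (fully open) to 1 (shut), so that 0 is half open. A call has 1 to 5 rows; each row shifts and turns the commanded pose from where the row before left it, along the tool's axes as they then stand; what a row does not reach is not made up. A row lasts 1/8 s, in which the tool goes at most 62.5 mm and 10.7 degrees, less where a joint would pass 70% of its speed; a pose out of reach is approached as far as the arm can. A call with a gripper value outside its range is refused whole. The fingers move at their own pace and stop on an object; "force" is the grip in N (left out, the last holds). Time passes only in rows, so rows that do not move let the fingers close. It gives the time, the measured TCP pose, the force, the opening and the grip force at its end, in the units of the state.
- ctrl.get_state(): the state, without advancing time (a new reading comes with each control period).
- imaging.get_image(name): name is "side" or "top" or "wrist"; returns a dict with "img" (420x560x3 uint8, blue, green, red), "vertical_fov" (degrees; the focal length in pixels is half the picture's height over the tangent of half this angle, whatever the lens; pixels are square), "cx", "cy" (the principal point, pixels), "origin" and "orientation" of the camera in the world. Camera axes: x right, y down, z forward; pixel columns grow to the right and rows downward; lengths in m; the calibration is good to about 2 mm. A picture is of the moment at which its call begins. There is no depth.
- ticket.close_job(): hands the job in; it is judged then, once.
The state is a dict: "time": time; "joint_positions": joint angles; "qd": joint speeds; "joint_torque": joint torques, N m; "position": TCP position; "tool_rot": TCP orientation; "ft_force": force on the tool from outside, world axes, zero at the start; "torque": the same for the moment, N m; "grip_width": opening from 0.0 (shut) to 1.0 (fully open); "grip_force": force on a finger pad.
Only numpy, scipy, OpenCV 4.12 (cv2) and the standard library are available. Lean on these libraries where they do the work, as an engineer would, in place of code of your own. Each camera call takes 0.05 s, during which the arm holds its last target. There are 200 camera calls.

## Working session

There is one attempt and no reset: what is moved stays moved. The work goes in short steps, Python scripts to look and compute and a tool call to move; the robot and the scene stay as the last step left them, time stands still between calls to the robot, and variables do not carry over. Pictures are saved under pics/ and viewed, at most 10 in all, crops included, and the job is handed in when it is done.

Besides the shell and the picture viewer there is one more tool, called after ">>>" as name(argument=value, ...), one argument or row to a line, values as JSON. jog_arm: Moves the arm, as the interface text tells. Its arguments: {"type":"object","properties":{"rows":{"type":"string"},"force":{"type":"number"}},"required":["rows"]}

```bash
mkdir -p pics; python3 - <<'E'
from bench import ctrl, imaging
import cv2,pickle,numpy as np
s=ctrl.get_state();print({k:np.round(v,3) for k,v in s.items()})
d={n:imaging.get_image(n) for n in("top","side")}
for n,v in d.items():
    cv2.imwrite(f"pics/{n}1.png",v["img"]);print(n,{k:np.round(x,4) for k,x in v.items() if k!="img"})
pickle.dump(d,open("d.pkl","wb"))
E
```

```text
{'time': np.float64(0.0), 'joint_positions': array([-1.116,  0.322, -0.07 ,  1.452,  0.023,  1.371, -0.057]), 'qd': array([-0.   ,  0.001,  0.   , -0.001, -0.001, -0.   ,  0.002]), 'joint_torque': array([ 0.0000e+00, -4.9129e+01, -4.0300e-01, -3.1253e+01, -6.4000e-02,
        4.4000e-02,  0.0000e+00]), 'position': array([0.277, 0.587, 0.221]), 'tool_rot': array([-6.870e-01, -3.065e+00,  3.000e-03]), 'ft_force': array([0.35 , 0.663, 0.129]), 'torque': array([ 0.005, -0.006, -0.003]), 'grip_force': np.float64(0.0), 'grip_width': np.float64(1.001)}
top {'vertical_fov': np.float64(42.4411), 'cx': np.float64(283.0027), 'cy': np.float64(212.947), 'origin': array([ 0.3517, -0.2064,  1.2813]), 'orientation': array([-2.1279,  2.0803, -0.2378])}
side {'vertical_fov': np.float64(51.8762), 'cx': np.float64(276.5999), 'cy': np.float64(205.132), 'origin': array([0.1712, 0.2487, 0.8158]), 'orientation': array([-1.0068,  2.5412, -0.9272])}
```

View pics/top1.png

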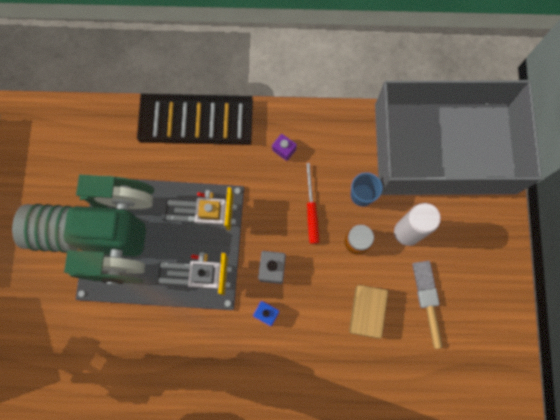

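View pics/side1.png

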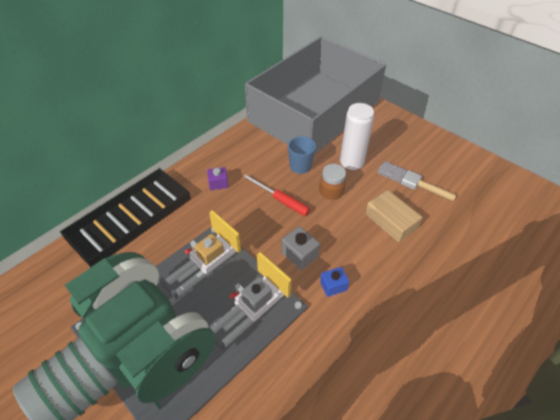

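The top view shows the brass block in the upper carriage (plate near 229,207) and the grey block in the lower one (plate near 222,273). The wheels are to the left. The purple, blue and larger grey blocks are decoys. The side view agrees, with the brass carriage's plate at about 225,231.

```bash
cat > h.py <<'E'
import numpy as np,cv2
from scipy.spatial.transform import Rotation as R
def ray(c,p):
    f=c["img"].shape[0]/2/np.tan(np.radians(c["vertical_fov"])/2)
    return R.from_rotvec(c["orientation"]).apply([(p[0]-c["cx"])/f,(p[1]-c["cy"])/f,1])
def onz(c,p,z):
    r=ray(c,p);o=np.array(c["origin"]);return o+r*(z-o[2])/r[2]
def proj(c,P):
    f=c["img"].shape[0]/2/np.tan(np.radians(c["vertical_fov"])/2)
    q=R.from_rotvec(c["orientation"]).inv().apply(np.array(P)-c["origin"]);return np.array([c["cx"]+f*q[0]/q[2],c["cy"]+f*q[1]/q[2]])
def plates(c):
    h=cv2.cvtColor(c["img"],cv2.COLOR_BGR2HSV);m=cv2.inRange(h,(21,170,120),(33,255,255))
    cs,_=cv2.findContours(m,0,2);return [x for x in cs if cv2.contourArea(x)>60]
E
python3 - <<'E'
from h import *;import pickle
d=pickle.load(open("d.pkl","rb"))
for n in d:
  for x in plates(d[n]):
    b=cv2.minAreaRect(x);bp=cv2.boxPoints(b);print(n,np.round(b[0]),np.round(b[1],1),cv2.contourArea(x));print(np.round(bp,1).tolist())
    if n=="top":print(np.round([onz(d[n],p,.105) for p in bp],3).tolist())
c=d["top"]
for p in [(237,190),(228,303),(81,294)]: print("bolt",np.round(onz(c,p,.014),3))
i=c["img"][170:310,70:300];cv2.imwrite("pics/crop.png",cv2.resize(i,None,fx=3.4,fy=3.4,interpolation=2))
E
```

```text
top [222. 273.] [ 5.2 40.3] 145.5
[[217.6999969482422, 292.8999938964844], [220.60000610351562, 252.6999969482422], [225.8000030517578, 253.10000610351562], [222.89999389648438, 293.29998779296875]]
[[0.439, -0.069, 0.105], [0.526, -0.071, 0.105], [0.526, -0.082, 0.105], [0.438, -0.08, 0.105]]
top [228. 207.] [ 5.1 39.2] 143.0
[[224.5, 226.0], [226.39999389648438, 186.8000030517578], [231.5, 187.10000610351562], [229.60000610351562, 226.1999969482422]]
[[0.586, -0.077, 0.105], [0.676, -0.077, 0.105], [0.676, -0.088, 0.105], [0.586, -0.088, 0.105]]
bolt [ 0.694 -0.093  0.014]
bolt [ 0.423 -0.083  0.014]
bolt [0.436 0.259 0.014]
```

View pics/crop.png

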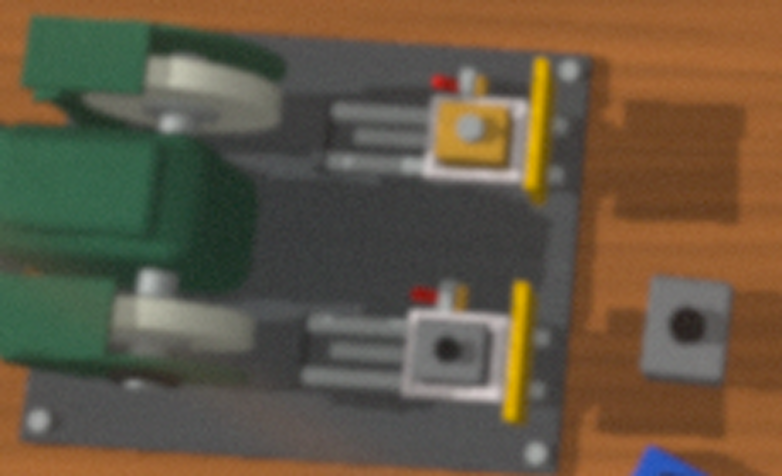

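>>> jog_arm(
  rows="0 0 -4 0 0 0 1;0 0 -4 0 0 0 1;0 0 -4 0 0 0 1;-3 0 -1 0 0 0.046 1;-5 -0.2 0 0 0 0.077 1",
  force=10,
)

```text
time: 0.72
position: [0.3479, 0.5502, 0.3526]
tool_rot: [-0.874, -3.018, -0.001]
ft_force: [1.6, 0.2, 0.3]
grip_width: 0.513
grip_force: 0.0
```

>>> jog_arm(
  rows="-5 -0.2 0 0 0 0.077 1;-5 -0.2 0 0 0 0.077 1;-5 -0.2 0 0 0 0.077 1;-5 -0.2 0 0 0 0.077 1;-5 -0.2 0 0 0 0.077 1",
)

```text
time: 1.35
position: [0.5304, 0.3756, 0.3507]
tool_rot: [-1.443, -2.79, 0.004]
ft_force: [0.0, 0.8, 0.4]
grip_width: 0.017
grip_force: 0.0
```

>>> jog_arm(
  rows="-5 -0.2 0 0 0 0.077 1;-5 -0.2 0 0 0 0.077 1;-5 -0.2 0 0 0 0.077 1;-5 -0.2 0 0 0 0.077 1;-5 -0.2 0 0 0 0.077 1",
)

```text
time: 1.98
position: [0.6322, 0.1489, 0.3507]
tool_rot: [-1.95, -2.462, 0.004]
ft_force: [0.2, -0.1, 0.1]
grip_width: 0.006
grip_force: 0.0
```

>>> jog_arm(
  rows="-5 0 0 0 0 0.077 1;-5 0 0 0 0 0.077 1;-5 0 0 0 0 0.077 1;-5 0 0 0 0 0.03 1;0 0 0 0 0 0 1",
)

```text
time: 2.6
position: [0.6545, -0.0542, 0.3514]
tool_rot: [2.261, 2.179, -0.007]
ft_force: [-0.2, -0.1, 0.7]
grip_width: 0.004
grip_force: 0.0
```

```bash
cat > g.py <<'E'
from h import *
from bench import ctrl,imaging
def go(P,yaw=-0.037):
    s=ctrl.get_state();r=R.from_rotvec(s["tool_rot"])
    T=R.from_matrix(np.array([[-np.sin(yaw),np.cos(yaw),0],[np.cos(yaw),np.sin(yaw),0],[0,0,-1]]).T.T)
    print("t",s["time"],"pos",np.round(s["position"],4),"f",np.round(s["ft_force"],2),"cm",np.round(r.inv().apply(np.array(P)-s["position"])*100,2),"rot",np.round((r.inv()*T).as_rotvec(),3))
E
python3 -c "
from g import *
go([.629,-.15,.07])"
```

```text
t 2.6 pos [ 0.6545 -0.0542  0.3514] f [-0.23 -0.14  0.73] cm [-9.55 -2.14 28.19] rot [-0.002  0.004  0.   ]
```

>>> jog_arm(
  rows="-5 -1 0 0 0 0 1;-5 -1.1 0 0 0 0 1;0 0 5 0 0 0 1;0 0 5 0 0 0 1;0 0 5 0 0 0 1",
)

```text
time: 3.22
position: [0.6315, -0.145, 0.2]
tool_rot: [-2.249, -2.193, 0.001]
ft_force: [1.8, -0.0, -0.3]
grip_width: 0.004
grip_force: 0.0
```

>>> jog_arm(
  rows="0 0 5 0 0 0 1;0 0 4 0 0 0 1;0 0 3 0 0 0 1;0 0 1 0 0 0 1;0 0 0 0 0 0 1",
)

```text
time: 3.85
position: [0.6319, -0.1448, 0.072]
tool_rot: [-2.248, -2.194, 0.002]
ft_force: [0.1, 0.1, 0.2]
grip_width: 0.005
grip_force: 0.0
```

```bash
python3 -c "
from g import *
go([.63,-.1,.07])
for n in ('side','top'):
  c=imaging.get_image(n);i=c['img'];i=i[190:330,130:340] if n=='side' else i[170:310,130:340]
  cv2.imwrite(f'pics/{n}2.png',cv2.resize(i,None,fx=2.8,fy=2.8,interpolation=2))
a,b=[cv2.imread(f'pics/{n}2.png') for n in('side','top')]
cv2.imwrite('pics/both2.png',cv2.resize(np.vstack([a,b]),None,fx=.75,fy=.75))"
```

```text
t 3.85 pos [ 0.6319 -0.1448  0.072 ] f [0.08 0.14 0.16] cm [ 4.47 -0.3   0.2 ] rot [-0.001  0.     0.013]
```

View pics/both2.png

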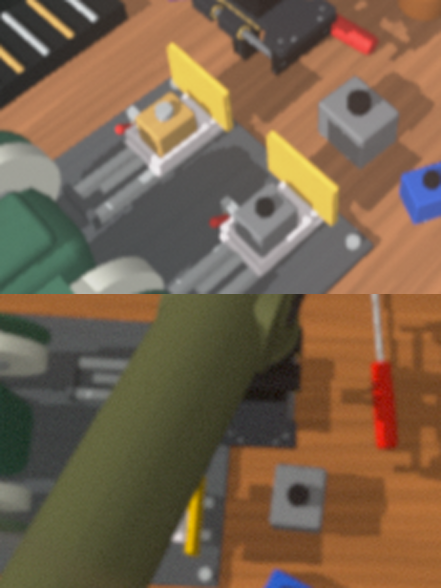

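The side view shows the gripper standing in front of the brass carriage's plate, clear of it. Both carriages are at home.

>>> jog_arm(
  rows="1.5 0 0 0 0 0 1;1.5 0 0 0 0 0 1;0.5 0 0 0 0 0 1;0 0 0 0 0 0 1",
)

```text
time: 4.45
position: [0.6335, -0.1084, 0.0727]
tool_rot: [2.246, 2.197, 0.001]
ft_force: [0.3, 0.4, 0.1]
grip_width: 0.006
grip_force: 0.0
```

>>> jog_arm(
  rows="0.5 0 0 0 0 0 1;0.5 0 0 0 0 0 1;0.5 0 0 0 0 0 1;0 0 0 0 0 0 1",
)

```text
time: 4.95
position: [0.6336, -0.095, 0.0726]
tool_rot: [2.247, 2.194, -0.001]
ft_force: [0.3, -0.7, 0.2]
grip_width: 0.005
grip_force: 0.0
```

>>> jog_arm(
  rows="0.5 0 0 0 0 0 1;0 0 0 0 0 0 1",
)

```text
time: 5.2
position: [0.6337, -0.0904, 0.0726]
tool_rot: [2.248, 2.193, -0.001]
ft_force: [-0.6, -3.7, -0.5]
grip_width: 0.005
grip_force: 1.8
```

>>> jog_arm(
  rows="0.5 0 0 0 0 0 1;0 0 0 0 0 0 1",
)

```text
time: 5.45
position: [0.6339, -0.0854, 0.0726]
tool_rot: [2.248, 2.193, -0.001]
ft_force: [1.0, -4.5, -1.3]
grip_width: 0.006
grip_force: 2.1
```

>>> jog_arm(
  rows="0.5 0 0 0 0 0 1;0.5 0 0 0 0 0 1;0.5 0 0 0 0 0 1;0.5 0 0 0 0 0 1;0 0 0 0 0 0 1",
)

```text
time: 6.08
position: [0.6347, -0.065, 0.0726]
tool_rot: [2.247, 2.194, 0.001]
ft_force: [1.9, -4.1, -1.4]
grip_width: 0.009
grip_force: 2.1
```

>>> jog_arm(
  rows="0.5 0 0 0 0 0 1;0.5 0 0 0 0 0 1;0.5 0 0 0 0 0 1;0 0 0 0 0 0 1",
)

```text
time: 6.58
position: [0.6354, -0.0512, 0.0726]
tool_rot: [2.247, 2.192, -0.0]
ft_force: [2.9, -7.3, -2.6]
grip_width: 0.005
grip_force: 3.4
```

```bash
python3 -c "
from g import *
go([.63,-.05,.07])
c=imaging.get_image('side');i=c['img'][190:330,130:340]
cv2.imwrite('pics/s3.png',cv2.resize(i,None,fx=2.8,fy=2.8,interpolation=2))"
```

```text
t 6.575 pos [ 0.6354 -0.0512  0.0726] f [ 2.86 -7.28 -2.59] cm [ 0.1  -0.54  0.26] rot [0.002 0.002 0.012]
```

View pics/s3.png

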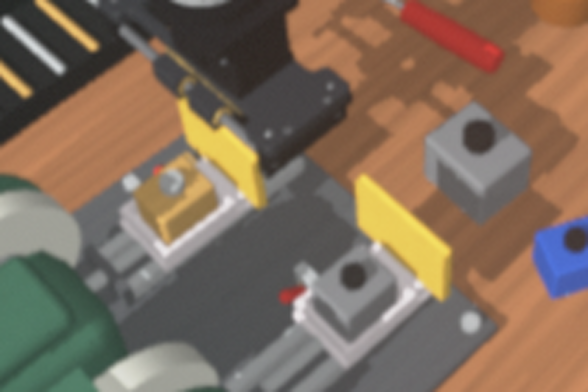

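The brass carriage is well in and the grey one is still at home. I'll push about 7 mm more for margin, still short of the end stop, then back off.

>>> jog_arm(
  rows="0.4 0 0 0 0 0 1;0.3 0 0 0 0 0 1;0 0 0 0 0 0 1",
)

```text
time: 7.0
position: [0.6356, -0.0449, 0.0727]
tool_rot: [2.247, 2.191, -0.001]
ft_force: [3.6, -7.6, -2.5]
grip_width: 0.005
grip_force: 3.7
```

>>> jog_arm(
  rows="-0.5 0 0 0 0 0 1;-0.5 0 0 0 0 0 1;-0.5 0 0 0 0 0 1;-0.5 0 0 0 0 0 1;0 0 0 0 0 0 1",
)

```text
time: 7.62
position: [0.6347, -0.0646, 0.0727]
tool_rot: [2.249, 2.191, -0.001]
ft_force: [0.9, -5.8, -1.3]
grip_width: 0.008
grip_force: 2.9
```

>>> jog_arm(
  rows="-1 0 0 0 0 0 1;-2 0 0 0 0 0 1;-3 0 0 0 0 0 1;-2 0 0 0 0 0 1;0 0 0 0 0 0 1",
)

```text
time: 8.25
position: [0.6319, -0.1453, 0.0727]
tool_rot: [2.252, 2.19, -0.001]
ft_force: [-0.9, 0.3, 0.4]
grip_width: 0.007
grip_force: 0.0
```

```bash
python3 -c "
from g import *
go([.63,-.05,.07])
c=imaging.get_image('side');i=c['img'][190:330,130:340]
import pickle
d=pickle.load(open('d.pkl','rb'))
for q in (d['side'],c):
  for x in plates(q):
    b=cv2.minAreaRect(x);print(np.round(b[0],1),np.round(b[1],1),[np.round(onz(q,b[0],.0725),3)])
cv2.imwrite('pics/s4.png',cv2.resize(i,None,fx=2.8,fy=2.8,interpolation=2))"
```

```text
t 8.25 pos [ 0.6319 -0.1453  0.0727] f [-0.93  0.27  0.38] cm [ 9.52 -0.45  0.26] rot [-0.     0.001  0.009]
```

View pics/s4.png

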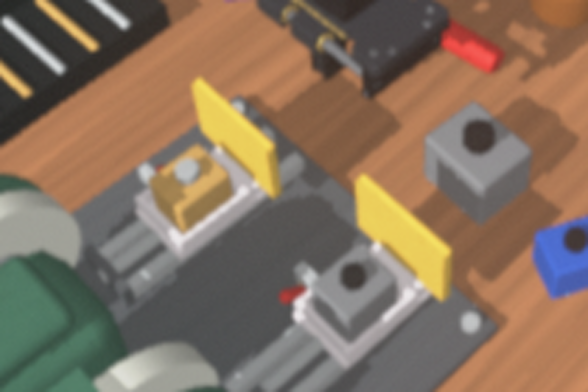

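The brass carriage stays in with the fingers clear. I'll check its travel from the plate's top corners.

```bash
python3 -c "
from g import *
import pickle
q=pickle.load(open('d.pkl','rb'))['side'];c=imaging.get_image('side')
for k in (q,c):
  h=cv2.cvtColor(k['img'],cv2.COLOR_BGR2HSV);m=cv2.inRange(h,(18,150,100),(35,255,255))
  for x in cv2.findContours(m,0,2)[0]:
    if cv2.contourArea(x)>250:
      x=x[:,0];p=x[np.argmin(x.sum(1))];print(cv2.contourArea(x),p,np.round(onz(k,p,.105),4))
"
```

```text
594.0 [259 252] [ 0.5252 -0.075   0.105 ]
481.0 [211 210] [ 0.6755 -0.0811  0.105 ]
587.0 [259 252] [ 0.5252 -0.075   0.105 ]
434.5 [200 218] [ 0.6759 -0.0509  0.105 ]
```

Travel measures 30 mm, so it is latched, and the grey carriage's plate hasn't moved. Fingers are clear, so I'll hand it in.

```bash
python3 -c "
from bench import ticket
print(ticket.close_job())"
```

```text
the job is handed in; nothing more can be done
None
```

The brass block's carriage (b) is latched on its stop pin at about 30 mm, the grey block's carriage is still at home, the arm is clear, and the job is handed in; no verdict was returned.

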